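# Hang the hopper bin on the rail and stow the edge-banding roll in it

## Task

Hang the grey bin on the rack's rail: with the bin tipped front-up by some 20 degrees, hook the lip on its back over the rail, then swing it down and let go so that it hangs flat against the board below. Then slide the roll of edge banding up off its spindle and lay it flat on the floor of the hanging bin. Leave the tape measure and the wax tin where they are.

Things in the scene. Friction and masses are not known exactly. Their poses are not given: they have to be found in the camera images.
- bin: Loose grey sheet-steel hopper bin, 0.3 kg, level on the saw table. Origin: centre of its underside; x to its back, y across, z up. In mm: floor 100 (x -50 to 50) by 130, 4 thick; sides 50 high, 4 thick; back wall 4 thick, outer face x = 50, top z = 89; on top a lip runs back and turns down behind. Front wall leans 15 degrees outward, outer face from x -50, z 0.
- bin_pocket (a point): Where the rail's axis lies in the lip's slot when the bin hangs: bin frame (62, 0, 79) mm, axes as the bin's. Lip 110 mm wide, 4 mm thick: underside of its top at z = 85, turned-down part from x = 68 (inner) to 72, tip at z = 69. So the slot is 18 mm wide (x 50 to 68), 16 mm deep, open downward.
- bin_rim (a point): Mid upper edge of the bin's leaning front wall, in mid-thickness: bin frame (-63, 0, 59) mm, axes as the bin's. This wall is flat, 5 mm thick, 130 mm wide, 60 mm long along its slope and stands 12 mm beyond the side walls; the bin can be carried by pinching it here, fingers along its slope.
- rack: Fixed rack. Origin: centre of its foot on the table; front (bin side) faces its -x, y along the rail, z up. In mm: wooden foot x -40 to 50, 270 long, 18 high; two steel posts 16 square at y = +-125, to z = 172; plywood board between them, front face x = -12, z 30 to 115. The hung bin's back wall lies on that face, its axes parallel to the rack's, underside at z = 71.
- rail_mid (a point): Middle of the axis of the round steel rail, 12 mm diameter, between the posts: rack frame (0, 0, 150) mm, axes as the rack's. The space between rail and board top is open.
- roll: Loose wound roll of wooden edge banding, a rigid ring of pale wood colour, 62 mm outer diameter, 25 mm bore, 36 mm high, 0.09 kg, lying flat over the spindle. Origin: centre of its underside; z along its axis.
- spindle: Fixed upright spindle: dark wooden disc of 90 mm diameter, 10 mm thick, with a 14 mm steel rod that ends 65 mm above the table. Origin: centre of its underside, z up. The roll lies on the disc.
- tape_measure: Bystander: yellow tape measure, 35 x 90 x 63 mm, right of the work. Origin: centre of its underside.
- wax_tin: Bystander: round tin of 74 mm diameter, 40 mm high, right of the rack. Origin: centre of its underside.

How it is judged:
On the way, in this order (a step that is already met when the one before it is completed fails the run):
1. the lip is over the rail (slot point within 12 mm of the rail's axis, fore and aft and in height) while the bin is tipped front-up by at least 0.2 rad, the roll still on its spindle (x of bin_pocket in the frame of rail_mid between -0.012 and 0.012 m and z of bin_pocket in the frame of rail_mid between -0.012 and 0.012 m and angle between bin's own z axis and vertical above 0.2 rad and z of bin_rim in the frame of rail_mid above -0.015 m and horizontal distance between roll and spindle below 0.015 m), for 0.1 s.
2. the bin is let go and hangs flat on the rail (within 0.08 rad), the roll still on its spindle (x of bin_pocket in the frame of rail_mid between -0.006 and 0.006 m and z of bin_pocket in the frame of rail_mid between -0.005 and 0.005 m and angle between bin's own z axis and vertical below 0.08 rad and contact force between the fingers and bin below 0.1 N and horizontal distance between roll and spindle below 0.015 m), for 0.2 s.
At the end, for the whole second after the job is handed in: The bin hangs by its lip on the rail (slot point within 6 mm fore and aft and 5 mm in height of the rail's axis) and is level within 0.08 rad; the roll lies flat (within 0.15 rad) on the bin's floor; both are at rest (x of bin_pocket in the frame of rail_mid between -0.006 and 0.006 m and z of bin_pocket in the frame of rail_mid between -0.005 and 0.005 m and angle between bin's own z axis and vertical below 0.08 rad and x of roll in the frame of bin between -0.06 and 0.05 m and y of roll in the frame of bin between -0.06 and 0.06 m and z of roll in the frame of bin between 0 and 0.012 m and angle between the z axis of roll and the z axis of bin, either way round below 0.15 rad and linear speed of each of bin, roll below 0.02 m/s); the robot touches nothing.
It fails at once if the tape measure is moved by more than 30 mm (distance of tape_measure from where it was at the start of the episode above 0.03 m).
It fails at once if the wax tin is moved by more than 30 mm (distance of wax_tin from where it was at the start of the episode above 0.03 m).
It also fails if it takes over 66 s, if anything falls off the work surface, if the arm or the gripper's body presses on something with over 40 N, if the wrist force passes 120 N, or if a joint passes its speed limit or range.

## Robot

A 6-joint arm with a two-finger parallel gripper is mounted at the origin on a cart in front of the work surface, level with it; the furniture and walls round the work are solid. World frame = base frame: x ahead of the robot, y to its left, z up, the work surface at z = 0. Lengths are in m, angles in rad, forces in N, time in s.
With the tool pointing down it reaches from about 0.275 to 0.825 m from the base axis. Payload 4.9 kg.
Tool frame: the origin (TCP) lies where the fingers leave the gripper's body, on its centre line; the fingertips stand 73 mm ahead of it and the grasp point (between the pads) lies 54 mm ahead of it; z points along the fingers, y is the line along which they close (so a half turn about z gives the same grasp; the last joint's range is limited). The gripper opens to 85 mm and grips with 20 to 120 N. Pads are 22 mm wide; open, the fingers measure 114 mm over their backs; the gripper's body (76 mm by 85 mm) begins 54 mm behind the grasp point. The pads swing forward as they close: fully open they stand 13 mm farther back than shut.
Start: joints at [-1.466, 0.326, -0.193, 1.052, 0, 1.437], TCP at [0.13, -0.534, 0.304] pointing down, gripper open.
Joint ranges: [-2.65, 2.65], [-0.97, 1.79], [-1.3, 1.35], [-1.93, 2.1], [-1.47, 1.37], [-3.14, 3.14]. Speed limits (rad/s): [2.57, 2.57, 3.14, 3.14, 3.14, 3.14].

## Interface

Orientations are given as a unit quaternion [w, x, y, z].
In Python, from plant import bot, cams gives the robot as it stands.
- The arm moves only by the shell command python3 -m jog 'ROWS' [OPENING] [FORCE]. ROWS is JSON, a list of rows, each an object of numbers: "dx", "dy", "dz": the shift along the tool's x, y, z in units of 30 mm (1.0 is 30 mm); "turn": the turn about the tool's z in units of 6 degrees (1.0 is 6 degrees). In form: [{"dx": .., "dy": .., "dz": .., "turn": ..}, ...]. A call has 1 to 5 rows; each row is the pose to reach, as a shift and turn from the pose commanded when the call began, along the tool's axes at that moment; what a row does not reach only later rows make up. A row lasts 1/12 s, in which the tool goes at most 41.7 mm and 7.16 degrees, less where a joint would pass 70% of its speed; a pose out of reach is approached as far as the arm can. A call with a gripper value outside its range is refused whole. OPENING is the opening, from 0 (shut) to 1 (fully open), set as the call begins (- or left out, the last holds). The fingers move at their own pace and stop on an object; FORCE is the grip in N (left out, the last holds). Time passes only in rows, so rows that repeat a pose let the fingers close. It gives the time, the measured TCP pose, the force, the opening and the grip force at its end, in the units of the state.
- bot.sense(): the state, without advancing time (a new reading comes with each control period).
- cams.read_camera(name): name is "scene" or "top"; returns a dict with "frame" (400x640x3 uint8, red, green, blue), "K" (3x3 intrinsics, pixels), "dist" ([k1, k2, p1, p2, k3] as OpenCV has them; the pictures are not rectified), "view" (4x4, takes a point from world to camera coordinates). Camera axes: x right, y up, looking along -z (the intrinsics and any distortion apply to the point x, -y, -z); pixel columns grow to the right and rows downward; lengths in m; the calibration is good to about 2 mm. A picture is of the moment at which its call begins. There is no depth.
- bot.finish_job(): hands the job in; it is judged then, once.
The state is a dict: "t": time; "joints": joint angles; "joint_velocities": joint speeds; "joint_torque": joint torques, N m; "ee_pos": TCP position; "eef_rot": TCP orientation; "wrist_force": force on the tool from outside, world axes, zero at the start; "moment": the same for the moment, N m; "finger_gap": finger opening in m; "grasp_force": force on a finger pad.
Only numpy, scipy, OpenCV 4.12 (cv2) and the standard library are available. Lean on these libraries where they do the work, as an engineer would, in place of code of your own. Each camera call takes 0.05 s, during which the arm holds its last target. There are 200 camera calls.

## Working session

There is one attempt and no reset: what is moved stays moved. The work goes in short steps, Python scripts to look and compute and a shell command to move; the robot and the scene stay as the last step left them, time stands still between calls to the robot, and variables do not carry over. Pictures are saved under pics/ and viewed, at most 10 in all, crops included, and the job is handed in when it is done.

```bash
ls; mkdir -p pics; python3 - <<'E'
from plant import bot,cams
import cv2,numpy as np,pickle
np.set_printoptions(precision=4,suppress=True)
d={}
for n in("scene","top"):
    c=cams.read_camera(n);d[n]=c
    cv2.imwrite(f"pics/{n}0.png",c["frame"][:,:,::-1])
    print(n,c["K"],c["dist"],c["view"])
pickle.dump(d,open("c0.pkl","wb"))
print(bot.sense())
E
```

```text
pics
scene [[414.7312   0.     316.7855]
 [  0.     414.7312 200.158 ]
 [  0.       0.       1.    ]] [0.0079 0.     0.     0.     0.    ] [[ 0.5029 -0.864   0.0245 -0.4961]
 [ 0.3232  0.2142  0.9217 -0.2337]
 [-0.8016 -0.4556  0.387  -0.7339]
 [ 0.      0.      0.      1.    ]]
top [[502.8459   0.     322.383 ]
 [  0.     502.8459 210.2172]
 [  0.       0.       1.    ]] [-0.1476  0.      0.      0.      0.    ] [[-0.     -0.9994 -0.0351 -0.2156]
 [ 0.9828 -0.0065  0.1843 -0.5355]
 [-0.1845 -0.0345  0.9822 -1.0806]
 [ 0.      0.      0.      1.    ]]
{'t': 0.1, 'joints': array([-1.4662,  0.3269, -0.1935,  1.052 , -0.    ,  1.4366]), 'joint_velocities': array([ 0.    , -0.0022,  0.0024, -0.0001,  0.0013,  0.0016]), 'joint_torque': array([  0.0006, -44.424 ,  26.3037,   0.0079,  -0.0002,   0.    ]), 'ee_pos': array([ 0.1301, -0.534 ,  0.3032]), 'eef_rot': array([-0.0008,  0.9929,  0.1191,  0.    ]), 'wrist_force': array([-0.8033, -0.5815,  0.1577]), 'moment': array([0.0074, 0.0633, 0.0118]), 'grasp_force': 0.0, 'finger_gap': 0.08532992337409957}
```

View pics/scene0.png

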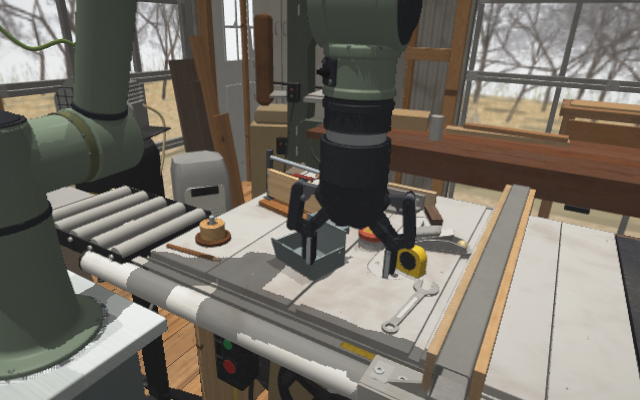

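View pics/top0.png

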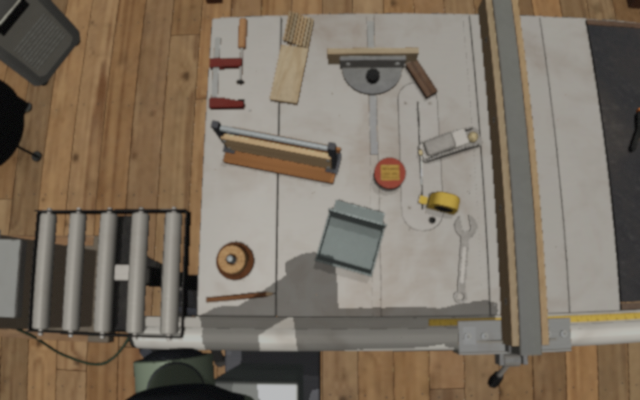

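The bin (≈350,238), the rack (≈280,150), the roll on its spindle (≈234,260), the tin (390,173) and the tape measure (440,202) are all clear in the top view. I'll zoom in for edges.

```bash
cat > h.py <<'E'
import cv2,numpy as np
np.set_printoptions(precision=4,suppress=True)
def ray(c,px):
    p=cv2.undistortPoints(np.array(px,float).reshape(-1,1,2),c["K"],np.array(c["dist"])).reshape(-1,2)
    V=np.array(c["view"]);R=V[:3,:3];o=-R.T@V[:3,3]
    return o,np.c_[p[:,0],-p[:,1],-np.ones(len(p))]@R
def onz(c,px,z):
    o,d=ray(c,px);z=np.broadcast_to(z,len(d));return o+d*((z-o[2])/d[:,2])[:,None]
def proj(c,P):
    V=np.array(c["view"]);q=np.array(P,float).reshape(-1,3)@V[:3,:3].T+V[:3,3];q=q*[1,-1,-1]
    return cv2.projectPoints(q,np.zeros(3),np.zeros(3),c["K"],np.array(c["dist"]))[0].reshape(-1,2)
E
python3 - <<'E'
import pickle,cv2
d=pickle.load(open("c0.pkl","rb"));f=d["top"]["frame"][:,:,::-1]
cv2.imwrite("pics/z1.png",cv2.resize(f[110:290,195:395],(800,720)[:2] and (660,594),interpolation=cv2.INTER_CUBIC))
E
```

```text
(no output)
```

View pics/z1.png

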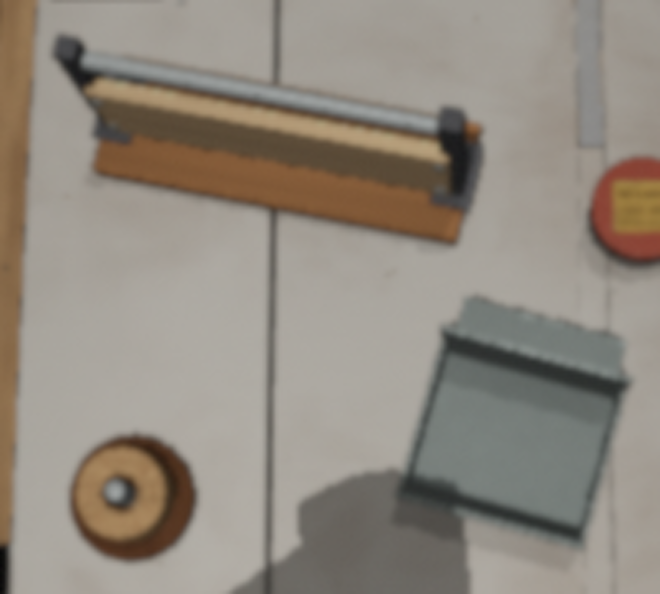

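Zoomed (×3.3, offset 195,110): the rail runs from (85,62) to (440,125), with post tops at (69,48) and (453,116). The back-wall top corners are at (443,332) and (628,382). Rim corners are at (400,488) and (581,542), and the rod tip is at (119,491).

```bash
python3 - <<'E'
import pickle
from h import *
d=pickle.load(open("c0.pkl","rb"));c=d["top"]
Z=lambda *p:[(x/3.3+195-.5*0,y/3.3+110) for x,y in p]
o,_=ray(c,[(0,0)]);print("cam",o)
def pr(n,p,z,exp=None):
    P=onz(c,Z(*p),z);print(n,P.round(4).tolist())
    if len(P)>1:
        v=P[1]-P[0];print("  len",np.hypot(v[0],v[1]),"dir",np.degrees(np.arctan2(v[1],v[0])),"mid",P.mean(0))
    return P
pr("rail .15",[(85,62),(440,125)],.15)
pr("posttop",[(69,48),(453,116)],.172)
pr("foot front",[(95,172),(455,242)],.018)
pr("board front top",[(90,97),(447,163)],.115)
pr("bin back",[(443,332),(628,382)],.087)
pr("lip rear",[(470,297),(623,337)],.089)
pr("rim",[(400,488),(581,542)],.059)
pr("rod",[(119,491)],.065)
f=c["frame"];hsv=cv2.cvtColor(f,cv2.COLOR_RGB2HSV)
m=(cv2.inRange(hsv,(5,60,40),(25,255,255)))
m[:,:200]=0;m[:235]=0;m[285:]=0;m[:,262:]=0
cs=max(cv2.findContours(m,0,2)[0],key=cv2.contourArea);(cx,cy),r=cv2.minEnclosingCircle(cs);print(cx,cy,r,onz(c,[(cx,cy)],.01))
# roll top by brightness
m2=m&cv2.inRange(hsv,(5,40,130),(30,255,255));cs=max(cv2.findContours(m2,0,2)[0],key=cv2.contourArea);(cx,cy),r=cv2.minEnclosingCircle(cs);print(cx,cy,r,onz(c,[(cx,cy),(cx+r,cy)],.046))
E
```

```text
cam [ 0.327  -0.2563  1.1525]
rail .15 [[0.6933, -0.0043, 0.15], [0.6472, -0.2334, 0.15]]
  len 0.23372571506931944 dir -101.36384213545173 mid [ 0.6702 -0.1189  0.15  ]
posttop [[0.6949, 0.001, 0.172], [0.6459, -0.242, 0.172]]
  len 0.2478543685625731 dir -101.39031622221466 mid [ 0.6704 -0.1205  0.172 ]
foot front [[0.6577, 0.0177, 0.018], [0.6033, -0.2408, 0.018]]
  len 0.2641508623971478 dir -101.8837319904193 mid [ 0.6305 -0.1115  0.018 ]
board front top [[0.6814, -0.0, 0.115], [0.6325, -0.2371, 0.115]]
  len 0.24204857156718027 dir -101.63720707437378 mid [ 0.6569 -0.1186  0.115 ]
bin back [[0.5261, -0.2336, 0.087], [0.4923, -0.3536, 0.087]]
  len 0.12463836834407385 dir -105.72946993958449 mid [ 0.5092 -0.2936  0.087 ]
lip rear [[0.5489, -0.2514, 0.089], [0.5217, -0.3508, 0.089]]
  len 0.10309306031605461 dir -105.3378338488065 mid [ 0.5353 -0.3011  0.089 ]
rim [[0.4267, -0.2044, 0.059], [0.3907, -0.3232, 0.059]]
  len 0.12415291514055744 dir -106.8660845329193 mid [ 0.4087 -0.2638  0.059 ]
rod [[0.4243, -0.0179, 0.065]]
234.9136199951172 260.6343688964844 18.750904083251953 [[ 0.425 -0.015  0.01 ]]
231.0 259.0 13.601571083068848 [[ 0.4255 -0.0136  0.046 ]
 [ 0.4256 -0.0443  0.046 ]]
```

```bash
cat >> h.py <<'E'
def rem(x,y,z,yaw_y,s=None):
    """units left to TCP x,y,z with tool y axis at yaw_y deg (mod 180)"""
    from scipy.spatial.transform import Rotation as Ro
    if s is None:
        from plant import bot; s=bot.sense()
    w=s["eef_rot"];R=Ro.from_quat(w,scalar_first=True).as_matrix()
    e=R.T@(np.array([x,y,z])-s["ee_pos"])/.03
    a=np.degrees(np.arctan2(R[1,1],R[0,1]));t=-((yaw_y-a+90)%180-90)/6
    print("t %.2f"%s["t"],"pos",s["ee_pos"],"yawY %.1f"%a,"dx,dy,dz",e.round(2),"turn %.2f"%t,"F",s["wrist_force"].round(1),"gap %.4f grip %.1f"%(s["finger_gap"],s["grasp_force"]),"j",s["joints"].round(2))
E
python3 -m jog '[{"dx":1.12,"dy":-0.66,"turn":-1},{"dx":2.24,"dy":-1.32,"turn":-2},{"dx":3.36,"dy":-1.98,"turn":-3},{"dx":4.48,"dy":-2.64,"turn":-4},{"dx":5.6,"dy":-3.3,"turn":-5}]' 1 60
python3 -c "from h import *;rem(.4084,-.2641,.2,-16.3)"
```

```text
t 0.10 pos [ 0.1301 -0.534   0.3032] yawY -76.3 dx,dy,dz [11.14 -6.54  3.45] turn -10.00 F [-0.8 -0.6  0.2] gap 0.0853 grip 0.0 j [-1.47  0.33 -0.19  1.05 -0.    1.44]schema error: expected keys dx, dy, dz, turn
```

```bash
python3 -m jog '[{"dx":1.12,"dy":-0.66,"dz":0,"turn":-1},{"dx":2.24,"dy":-1.32,"dz":0,"turn":-2},{"dx":3.36,"dy":-1.98,"dz":0,"turn":-3},{"dx":4.48,"dy":-2.64,"dz":0,"turn":-4},{"dx":5.6,"dy":-3.3,"dz":0,"turn":-5}]' 1 60
python3 -c "from h import *;rem(.4084,-.2641,.2,-16.3)"
```

```text
t: 0.52
ee_pos: [0.2707, -0.3969, 0.3035]
eef_rot: [-0.0, 0.927, 0.374, 0.0]
wrist_force: [0.6, -1.2, 1.2]
finger_gap: 0.0854
grasp_force: 0.0
t 0.52 pos [ 0.2707 -0.3969  0.3035] yawY -46.1 dx,dy,dz [ 6.38 -0.    3.45] turn -4.96 F [ 0.6 -1.2  1.2] gap 0.0854 grip 0.0 j [-1.13  0.2  -0.37  1.01  0.    1.25]
```

```bash
python3 -m jog '[{"dx":1.28,"dy":0,"dz":0,"turn":-1},{"dx":2.56,"dy":0,"dz":0,"turn":-2},{"dx":3.84,"dy":0,"dz":0,"turn":-3},{"dx":5.12,"dy":0,"dz":0,"turn":-4},{"dx":6.38,"dy":0,"dz":0,"turn":-5}]'
python3 -m jog '[{"dx":0,"dy":0,"dz":1.2,"turn":0},{"dx":0,"dy":0,"dz":2.4,"turn":0},{"dx":0,"dy":0,"dz":3.4,"turn":0}]'
python3 - <<'E'
from h import *
from plant import cams
rem(.4084,-.2641,.102,-16.3)
for n in("top","scene"):
    c=cams.read_camera(n);f=c["frame"][:,:,::-1]
    cv2.imwrite(f"pics/{n}1.png",f)
    print(n,proj(c,[[.4084,-.2641,.048]]))
a=cv2.imread("pics/top1.png")[190:290,290:410];b=cv2.imread("pics/scene1.png")[170:320,230:410]
cv2.imwrite("pics/v1.png",np.vstack([cv2.resize(x,(360,300),interpolation=2) for x in(a,b)]))
E
```

```text
t: 0.93
ee_pos: [0.4093, -0.2645, 0.3037]
eef_rot: [-0.0, 0.799, 0.602, -0.0]
wrist_force: [-0.3, -1.3, 0.1]
finger_gap: 0.0855
grasp_force: 0.0
t: 1.18
ee_pos: [0.4087, -0.265, 0.2002]
eef_rot: [-0.0, 0.8, 0.601, -0.0]
wrist_force: [0.6, -0.4, -0.1]
finger_gap: 0.0856
grasp_force: 0.0
t 1.18 pos [ 0.4087 -0.265   0.2002] yawY -16.2 dx,dy,dz [ 0.03 -0.02  3.27] turn 0.02 F [ 0.6 -0.4 -0.1] gap 0.0856 grip 0.0 j [-0.73  0.31 -0.5   0.75 -0.    1.13]
top [[343.6625 266.5826]]
scene [[289.2028 251.4488]]
```

View pics/v1.png

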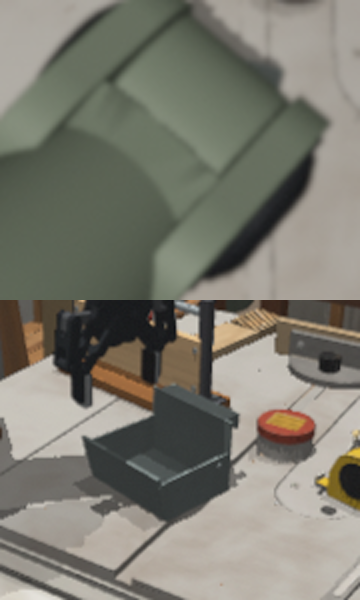

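The scene view shows the gripper above the rim with its fingers straddling the front wall. The rim middle is near (291,250) against about (289,248) predicted, so I'll go down and pinch.

```bash
python3 -m jog '[{"dx":0,"dy":0,"dz":1.0,"turn":0},{"dx":0,"dy":0,"dz":2.0,"turn":0},{"dx":0,"dy":0,"dz":2.8,"turn":0},{"dx":0,"dy":0,"dz":3.27,"turn":0},{"dx":0,"dy":0,"dz":3.27,"turn":0}]'
python3 -m jog '[{"dx":0,"dy":0,"dz":0,"turn":0},{"dx":0,"dy":0,"dz":0,"turn":0},{"dx":0,"dy":0,"dz":0,"turn":0},{"dx":0,"dy":0,"dz":0,"turn":0},{"dx":0,"dy":0,"dz":0,"turn":0}]' 0 40
python3 -m jog '[{"dx":0,"dy":0,"dz":0,"turn":0},{"dx":0,"dy":0,"dz":0,"turn":0},{"dx":0,"dy":0,"dz":0,"turn":0},{"dx":0,"dy":0,"dz":0,"turn":0},{"dx":0,"dy":0,"dz":0,"turn":0}]' 0 60
```

```text
t: 1.7
ee_pos: [0.4074, -0.2659, 0.1026]
eef_rot: [-0.002, 0.8, 0.599, -0.0]
wrist_force: [-0.0, 0.5, 0.4]
finger_gap: 0.0853
grasp_force: 0.0
t: 2.12
ee_pos: [0.4089, -0.2668, 0.1048]
eef_rot: [0.001, 0.8, 0.6, 0.0]
wrist_force: [0.3, -0.1, -0.8]
finger_gap: 0.0254
grasp_force: 0.0
t: 2.53
ee_pos: [0.4088, -0.2666, 0.1054]
eef_rot: [0.001, 0.8, 0.6, 0.0]
wrist_force: [-4.8, 2.1, 14.0]
finger_gap: 0.0086
grasp_force: 58.4
```

```bash
python3 -m jog '[{"dx":0,"dy":0,"dz":0,"turn":0},{"dx":0,"dy":0,"dz":-0.1,"turn":0},{"dx":0,"dy":0,"dz":-0.3,"turn":0},{"dx":0,"dy":0,"dz":-0.6,"turn":0},{"dx":0,"dy":0,"dz":-1.0,"turn":0}]' 0 100
python3 -m jog '[{"dx":0,"dy":0,"dz":-0.5,"turn":0},{"dx":0,"dy":0,"dz":-1.1,"turn":0},{"dx":0,"dy":0,"dz":-1.8,"turn":0},{"dx":0,"dy":0,"dz":-2.6,"turn":0},{"dx":0,"dy":0,"dz":-2.6,"turn":0}]'
python3 - <<'E'
from h import *
from plant import cams
rem(.4084,-.2641,.102,-16.3)
for n in("top","scene"):
    c=cams.read_camera(n);f=c["frame"][:,:,::-1]
    cv2.imwrite(f"pics/{n}2.png",f)
a=cv2.imread("pics/top2.png")[190:290,290:410];b=cv2.imread("pics/scene2.png")[150:300,230:410]
cv2.imwrite("pics/v2.png",np.vstack([cv2.resize(x,(360,300),interpolation=2) for x in(a,b)]))
E
```

```text
t: 2.95
ee_pos: [0.4108, -0.2679, 0.1357]
eef_rot: [0.003, 0.8, 0.6, 0.001]
wrist_force: [-0.3, 0.5, -3.2]
finger_gap: 0.0034
grasp_force: 97.6
t: 3.37
ee_pos: [0.4097, -0.2675, 0.2154]
eef_rot: [0.003, 0.8, 0.6, 0.001]
wrist_force: [0.8, -0.4, -3.0]
finger_gap: 0.0031
grasp_force: 97.6
t 3.37 pos [ 0.4097 -0.2675  0.2154] yawY -16.3 dx,dy,dz [ 0.1  -0.09  3.78] turn -0.00 F [ 0.8 -0.4 -3. ] gap 0.0031 grip 97.6 j [-0.73  0.3  -0.48  0.79 -0.    1.13]
```

View pics/v2.png

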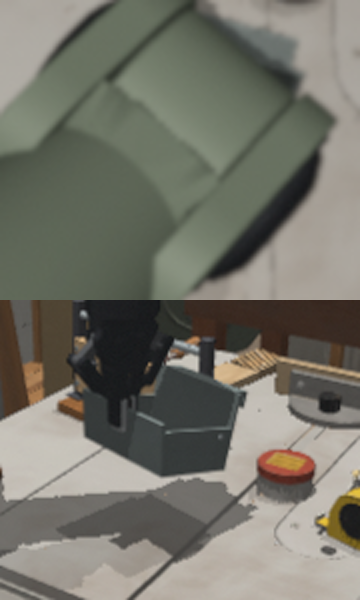

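The bin is held with its front wall upright between the pads, so it is tipped about 15°. I'll carry it to a standoff in front of the rail.

```bash
python3 -c "from h import *;rem(.5174,-.088,.240,-11.5)"
```

```text
t 3.47 pos [ 0.4085 -0.2664  0.212 ] yawY -16.3 dx,dy,dz [ 6.73  1.82 -0.93] turn -0.80 F [ 0.9 -0.  -2.6] gap 0.0034 grip 97.6 j [-0.73  0.3  -0.49  0.78 -0.    1.13]
```

```bash
python3 -m jog '[{"dx":0.5,"dy":0.1,"dz":-0.2,"turn":-0.1},{"dx":1.3,"dy":0.3,"dz":-0.5,"turn":-0.2},{"dx":2.2,"dy":0.6,"dz":-0.9,"turn":-0.4},{"dx":3.2,"dy":0.9,"dz":-0.9,"turn":-0.6},{"dx":4.2,"dy":1.2,"dz":-0.9,"turn":-0.8}]'
python3 -m jog '[{"dx":1.0,"dy":0.2,"dz":0,"turn":0},{"dx":1.8,"dy":0.4,"dz":0,"turn":0},{"dx":2.2,"dy":0.5,"dz":0,"turn":0},{"dx":2.45,"dy":0.5,"dz":0,"turn":0},{"dx":2.45,"dy":0.5,"dz":0,"turn":0}]'
python3 - <<'E'
from h import *
from plant import cams
import pickle
rem(.5174,-.088,.240,-11.5)
d={n:cams.read_camera(n) for n in("top","scene")};pickle.dump(d,open("c3.pkl","wb"))
a=d["top"]["frame"][100:250,220:370,::-1];b=d["scene"]["frame"][110:260,230:430,::-1]
cv2.imwrite("pics/v3.png",np.hstack([cv2.resize(a,(350,350),interpolation=2),cv2.resize(b,(450,337),interpolation=2)[:337].copy() if 0 else cv2.resize(b,(450,350),interpolation=2)]))
E
```

```text
t: 3.88
ee_pos: [0.4782, -0.1543, 0.2376]
eef_rot: [-0.001, 0.774, 0.633, -0.0]
wrist_force: [0.1, -0.0, -2.8]
finger_gap: 0.0033
grasp_force: 97.7
t: 4.3
ee_pos: [0.507, -0.0853, 0.2375]
eef_rot: [-0.001, 0.774, 0.633, -0.001]
wrist_force: [-0.7, 0.3, -2.7]
finger_gap: 0.0035
grasp_force: 97.6
t 4.30 pos [ 0.507  -0.0853  0.2375] yawY -11.4 dx,dy,dz [-0.02  0.36 -0.09] turn 0.01 F [-0.7  0.3 -2.7] gap 0.0035 grip 97.6 j [-0.31  0.32 -0.39  0.87 -0.    1.46]
```

View pics/v3.png

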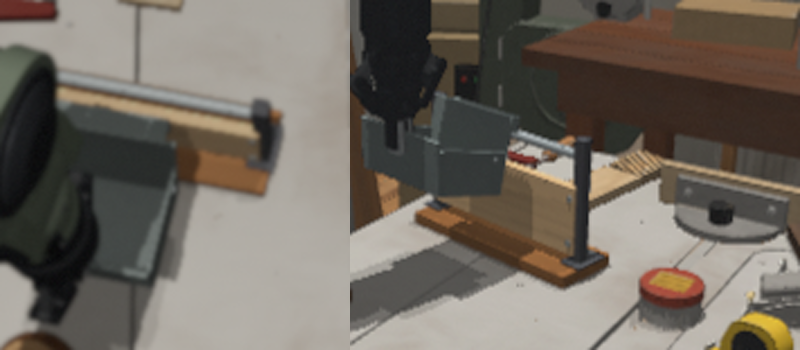

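The top view shows the lip short of the rail. In the scene view the bin is tipped, with side-wall corners near (440,198) and (503,193), back top (517,120) and rim end (440,140) in the crop. I'll compute the tilt and offset in the bin's side plane.

```bash
cat > m.py <<'E'
from h import *
import pickle,sys
a=np.radians(-11.5);X=np.array([np.cos(a),np.sin(a),0]);Y=np.array([-X[1],X[0],0]);RAIL=np.array([.6703,-.119,.150])
def inplane(c,px,P0,yoff):
    o,d=ray(c,px);P0=P0+yoff*Y;s=((P0-o)@Y)/(d@Y);P=o+d*s[:,None];r=P-RAIL
    return np.c_[r@X,r@Y,r[:,2]]*1000
E
python3 - <<'E'
from m import *
d=pickle.load(open("c3.pkl","rb"));c=d["scene"]
px=[(230+(x-350)/2.25,110+y/2.3333) for x,y in[(440,198),(503,193),(517,120),(440,143)]]
tcp=np.array([.507,-.0853,.2375])
print("grasp",((tcp-RAIL)@X*1000,(tcp-RAIL)@Y*1000,(tcp-RAIL)[2]*1000-54))
for n,p in zip(["botfront","botrear","backtop","rim"],inplane(c,px,tcp,-.063)):print(n,p)
ct=d["top"];print("top lip? crop pts at z .19",[((p-RAIL)@X*1e3,(p-RAIL)@Y*1e3) for p in onz(ct,[(220+172/2.333,100+120/2.333),(220+178/2.333,100+148/2.333)],.185)])
# rail check in scene: visible rail centre right end near post
print("rail pred px",proj(c,[RAIL-.115*Y,RAIL-.07*Y]))
E
```

```text
grasp (np.float64(-166.74040365444102), np.float64(0.46667885539365084), np.float64(33.5))
botfront [-162.845   -62.5333  -22.7149]
botrear [-64.0956 -62.5333 -44.8709]
backtop [-41.6818 -62.5333  36.3709]
rim [-161.2763  -62.5333   37.8117]
top lip? crop pts at z .19 [(np.float64(-31.0035706231279), np.float64(-52.799155446224496)), (np.float64(-54.552953889774116), np.float64(-63.17433629166562))]
rail pred px [[329.4809 175.7277]
 [316.6936 171.7381]]
```

```bash
python3 - <<'E'
from m import *
d=pickle.load(open("c3.pkl","rb"));c=d["top"];g=cv2.cvtColor(c["frame"],cv2.COLOR_RGB2HSV)
xs=np.arange(-60,12,2.)
for y in(-45,-38,-30):
    P=[RAIL+np.array([0,0,.034])+x/1e3*X+y/1e3*Y for x in xs];p=proj(c,P).astype(np.float32)
    f=cv2.remap(c["frame"],p[:,0],p[:,1],1).reshape(-1,3)
    print(y,[(int(x),*map(int,v)) for x,v in zip(xs,f)])
P=[RAIL+x/1e3*X-.08*Y for x in np.arange(-20,20,2)];p=proj(c,P).astype(np.float32)
print("rail",[(int(x),*map(int,v)) for x,v in zip(np.arange(-20,20,2),cv2.remap(c["frame"],p[:,0],p[:,1],1).reshape(-1,3))])
E
```

```text
-45 [(-60, 41, 44, 42), (-58, 41, 44, 43), (-56, 43, 46, 45), (-54, 49, 52, 51), (-52, 58, 63, 60), (-50, 65, 70, 68), (-48, 67, 72, 69), (-46, 68, 72, 69), (-44, 67, 71, 68), (-42, 65, 70, 67), (-40, 65, 70, 68), (-38, 66, 70, 68), (-36, 67, 71, 69), (-34, 74, 77, 73), (-32, 100, 96, 86), (-30, 137, 123, 103), (-28, 167, 146, 117), (-26, 180, 158, 124), (-24, 181, 160, 124), (-22, 166, 147, 113), (-20, 136, 117, 87), (-18, 105, 86, 66), (-16, 99, 90, 82), (-14, 116, 116, 114), (-12, 140, 143, 142), (-10, 157, 160, 159), (-8, 156, 159, 158), (-6, 146, 146, 143), (-4, 143, 138, 131), (-2, 151, 144, 134), (0, 161, 155, 145), (2, 166, 160, 152), (4, 168, 163, 154), (6, 169, 164, 156), (8, 169, 165, 157), (10, 170, 165, 158)]
-38 [(-60, 40, 44, 42), (-58, 40, 44, 42), (-56, 41, 44, 43), (-54, 49, 53, 51), (-52, 60, 64, 62), (-50, 67, 71, 68), (-48, 68, 72, 70), (-46, 68, 72, 69), (-44, 67, 72, 69), (-42, 66, 71, 69), (-40, 67, 72, 69), (-38, 68, 73, 70), (-36, 70, 75, 72), (-34, 80, 84, 80), (-32, 106, 105, 98), (-30, 142, 132, 116), (-28, 170, 151, 124), (-26, 182, 158, 125), (-24, 183,
[... 822 characters left out ...]
2, 83), (-14, 117, 116, 114), (-12, 140, 143, 142), (-10, 155, 158, 157), (-8, 157, 159, 158), (-6, 146, 147, 144), (-4, 142, 137, 129), (-2, 153, 145, 136), (0, 164, 157, 148), (2, 168, 162, 154), (4, 170, 164, 156), (6, 170, 165, 157), (8, 170, 166, 158), (10, 169, 165, 157)]
rail [(-20, 172, 150, 116), (-18, 185, 161, 126), (-16, 188, 164, 129), (-14, 184, 162, 127), (-12, 169, 149, 116), (-10, 140, 119, 91), (-8, 113, 94, 75), (-6, 106, 97, 88), (-4, 121, 120, 117), (-2, 142, 145, 144), (0, 157, 160, 159), (2, 157, 161, 159), (4, 147, 149, 146), (6, 143, 139, 133), (8, 153, 147, 139), (10, 163, 158, 149), (12, 167, 162, 155), (14, 169, 164, 157), (16, 170, 165, 157), (18, 171, 165, 157)]
```

```bash
python3 -m jog '[{"dx":0,"dy":0.5,"dz":0,"turn":0},{"dx":0,"dy":1.1,"dz":0,"turn":0},{"dx":0,"dy":1.5,"dz":0,"turn":0},{"dx":0,"dy":1.7,"dz":0,"turn":0},{"dx":0,"dy":1.7,"dz":0,"turn":0}]'
python3 - <<'E'
from m import *
from plant import cams,bot
s=bot.sense();print(s["wrist_force"],s["ee_pos"],"grasp",[(s["ee_pos"]-RAIL)@v*1e3 for v in(X,Y)])
c=cams.read_camera("top")
xs=np.arange(-12,46,2.)
for y in(-45,-30):
    p=proj(c,[RAIL+np.array([0,0,.034])+x/1e3*X+y/1e3*Y for x in xs]).astype(np.float32)
    print(y,[(int(x),*map(int,v)) for x,v in zip(xs,cv2.remap(c["frame"],p[:,0],p[:,1],1).reshape(-1,3))])
E
```

```text
t: 4.82
ee_pos: [0.5582, -0.0982, 0.2385]
eef_rot: [0.0, 0.775, 0.632, -0.0]
wrist_force: [-0.8, 0.4, -2.0]
finger_gap: 0.0031
grasp_force: 97.8
[-0.8344  0.4026 -1.9596] [ 0.5582 -0.0982  0.2385] grasp [np.float64(-114.00304235523222), np.float64(-1.9649869249751877)]
-45 [(-12, 40, 42, 41), (-10, 40, 42, 41), (-8, 40, 43, 41), (-6, 40, 42, 41), (-4, 39, 42, 41), (-2, 41, 44, 43), (0, 48, 52, 51), (2, 60, 64, 62), (4, 67, 72, 69), (6, 68, 73, 70), (8, 67, 72, 69), (10, 67, 72, 69), (12, 67, 72, 69), (14, 66, 71, 69), (16, 68, 73, 70), (18, 72, 76, 74), (20, 86, 91, 88), (22, 111, 115, 111), (24, 138, 139, 133), (26, 157, 154, 147), (28, 166, 162, 154), (30, 169, 164, 157), (32, 169, 164, 156), (34, 169, 164, 157), (36, 169, 164, 156), (38, 168, 164, 156), (40, 168, 163, 156), (42, 169, 164, 157), (44, 169, 165, 157)]
-30 [(-12, 41, 44, 42), (-10, 42, 46, 43), (-8, 41, 43, 42), (-6, 40, 42, 41), (-4, 39, 42, 41), (-2, 41, 44, 43), (0, 50, 53, 52), (2, 61, 65, 63), (4, 68, 72, 70), (6, 70, 74, 72), (8, 69, 74, 71), (10, 69, 74, 71), (12, 69, 73, 71), (14, 70, 74, 72), (16, 73, 78, 75), (18, 85, 90, 87), (20, 104, 109, 106), (22, 125, 129, 124), (24, 144, 145, 140), (26, 159, 156, 150), (28, 167, 163, 155), (30, 169, 165, 157), (32, 169, 165, 157), (34, 170, 165, 157), (36, 170, 165, 158), (38, 170, 166, 159), (40, 170, 166, 159), (42, 170, 166, 159), (44, 170, 166, 159)]
```

```bash
python3 -m jog '[{"dx":0,"dy":-0.08,"dz":0.15,"turn":0},{"dx":0,"dy":-0.15,"dz":0.35,"turn":0},{"dx":0,"dy":-0.22,"dz":0.55,"turn":0},{"dx":0,"dy":-0.26,"dz":0.7,"turn":0},{"dx":0,"dy":-0.26,"dz":0.7,"turn":0}]'
python3 -m jog '[{"dx":0,"dy":-0.02,"dz":0.05,"turn":0},{"dx":0,"dy":-0.04,"dz":0.1,"turn":0},{"dx":0,"dy":-0.04,"dz":0.14,"turn":0},{"dx":0,"dy":-0.04,"dz":0.14,"turn":0}]'
```

```text
t: 5.28
ee_pos: [0.5509, -0.0952, 0.2179]
eef_rot: [0.001, 0.775, 0.632, 0.001]
wrist_force: [3.3, -1.1, -0.7]
finger_gap: 0.0033
grasp_force: 98.2
t: 5.62
ee_pos: [0.5504, -0.0951, 0.2142]
eef_rot: [0.001, 0.775, 0.632, 0.001]
wrist_force: [6.3, -0.9, -1.3]
finger_gap: 0.0027
grasp_force: 98.0
```

```bash
python3 -m jog '[{"dx":0,"dy":0.08,"dz":0.0,"turn":0},{"dx":0,"dy":0.08,"dz":0.05,"turn":0},{"dx":0,"dy":0.08,"dz":0.1,"turn":0},{"dx":0,"dy":0.08,"dz":0.1,"turn":0}]'
python3 - <<'E'
from m import *
from plant import cams,bot
s=bot.sense();print(s["wrist_force"],s["ee_pos"],"grasp",[(s["ee_pos"]-RAIL)@v*1e3 for v in(X,Y)])
d={"scene":cams.read_camera("scene"),"top":cams.read_camera("top")};pickle.dump(d,open("c5.pkl","wb"))
a=d["scene"]["frame"][120:250,240:370,::-1];b=d["top"]["frame"][100:230,230:360,::-1]
cv2.imwrite("pics/v5.png",np.hstack([cv2.resize(x,(400,400),interpolation=2) for x in(a,b)]))
E
```

```text
t: 5.95
ee_pos: [0.5498, -0.0949, 0.2094]
eef_rot: [-0.001, 0.774, 0.633, -0.001]
wrist_force: [0.0, 0.0, -3.7]
finger_gap: 0.0032
grasp_force: 97.8
[ 0.0397  0.0209 -3.7098] [ 0.5498 -0.0949  0.2094] grasp [np.float64(-122.83712022844614), np.float64(-0.438428829949129)]
```

View pics/v5.png

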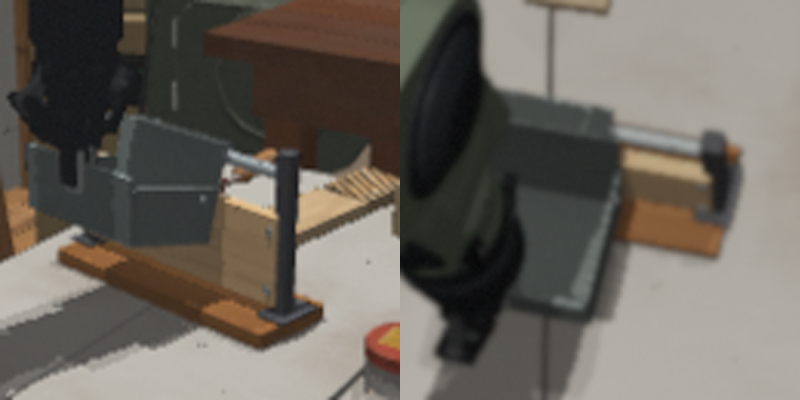

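The lip now lies over the rail: in the top half its rear edge is past the rail at about (555,105). I'll lower it to contact.

```bash
python3 -m jog '[{"dx":0,"dy":0,"dz":0.07,"turn":0},{"dx":0,"dy":0,"dz":0.14,"turn":0},{"dx":0,"dy":0,"dz":0.14,"turn":0}]'
python3 -m jog '[{"dx":0,"dy":0,"dz":0.07,"turn":0},{"dx":0,"dy":0,"dz":0.14,"turn":0},{"dx":0,"dy":0,"dz":0.14,"turn":0}]'
```

```text
t: 6.3
ee_pos: [0.5511, -0.0953, 0.2062]
eef_rot: [-0.0, 0.775, 0.633, 0.0]
wrist_force: [-0.1, 0.1, -0.8]
finger_gap: 0.0037
grasp_force: 98.2
t: 6.55
ee_pos: [0.5517, -0.0955, 0.2031]
eef_rot: [0.001, 0.774, 0.633, 0.001]
wrist_force: [-4.4, 1.5, 6.7]
finger_gap: 0.0031
grasp_force: 99.8
```

```bash
python3 -m jog '[{"dx":0,"dy":-0.03,"dz":-0.05,"turn":0},{"dx":0,"dy":-0.06,"dz":-0.05,"turn":0},{"dx":0,"dy":-0.06,"dz":0,"turn":0},{"dx":0,"dy":-0.06,"dz":0,"turn":0}]' 0 20
python3 -m jog '[{"dx":0,"dy":0,"dz":0.1,"turn":0},{"dx":0,"dy":0,"dz":0.2,"turn":0},{"dx":0,"dy":0,"dz":0.3,"turn":0},{"dx":0,"dy":0,"dz":0.4,"turn":0}]'
```

```text
t: 6.88
ee_pos: [0.5514, -0.0954, 0.2033]
eef_rot: [0.002, 0.774, 0.633, 0.002]
wrist_force: [1.9, 0.5, 5.8]
finger_gap: 0.0032
grasp_force: 99.5
t: 7.22
ee_pos: [0.5524, -0.0957, 0.1934]
eef_rot: [0.003, 0.774, 0.633, 0.003]
wrist_force: [-3.3, 1.6, 20.7]
finger_gap: 0.003
grasp_force: 136.3
```

```bash
python3 -m jog '[{"dx":0,"dy":0,"dz":-0.1,"turn":0},{"dx":0,"dy":0,"dz":-0.1,"turn":0},{"dx":0,"dy":0,"dz":0,"turn":0},{"dx":0,"dy":0,"dz":0,"turn":0}]' 0.08 20
```

```text
t: 7.55
ee_pos: [0.5516, -0.0956, 0.1908]
eef_rot: [0.002, 0.775, 0.633, 0.002]
wrist_force: [6.7, -0.9, 5.8]
finger_gap: 0.0068
grasp_force: 30.3
```

```bash
python3 -m jog '[{"dx":0,"dy":0.05,"dz":0.1,"turn":0},{"dx":0,"dy":0.05,"dz":0.2,"turn":0},{"dx":0,"dy":0.05,"dz":0.3,"turn":0},{"dx":0,"dy":0.05,"dz":0.4,"turn":0},{"dx":0,"dy":0.05,"dz":0.4,"turn":0}]' 0.1 20
```

```text
t: 7.97
ee_pos: [0.5527, -0.0955, 0.179]
eef_rot: [0.002, 0.774, 0.633, 0.002]
wrist_force: [2.3, 1.0, 11.7]
finger_gap: 0.0085
grasp_force: 47.5
```

```bash
python3 -m jog '[{"dx":0,"dy":0,"dz":0.05,"turn":0},{"dx":0,"dy":0,"dz":0.1,"turn":0},{"dx":0,"dy":0,"dz":0.1,"turn":0},{"dx":0,"dy":0,"dz":0.1,"turn":0}]' 0.14 20
python3 - <<'E'
from m import *
from plant import cams,bot
s=bot.sense();print(s["wrist_force"],s["ee_pos"],s["grasp_force"],s["finger_gap"])
d={"scene":cams.read_camera("scene"),"top":cams.read_camera("top")};pickle.dump(d,open("c6.pkl","wb"))
a=d["scene"]["frame"][120:250,240:370,::-1];b=d["top"]["frame"][100:230,230:360,::-1]
cv2.imwrite("pics/v6.png",np.hstack([cv2.resize(x,(400,400),interpolation=2) for x in(a,b)]))
E
```

```text
t: 8.3
ee_pos: [0.5528, -0.0954, 0.1758]
eef_rot: [0.001, 0.774, 0.633, 0.002]
wrist_force: [7.5, -0.4, 5.6]
finger_gap: 0.012
grasp_force: 4.3
[ 7.4555 -0.3622  5.5789] [ 0.5528 -0.0954  0.1758] 4.2697390529883705 0.012001871963848507
```

View pics/v6.png

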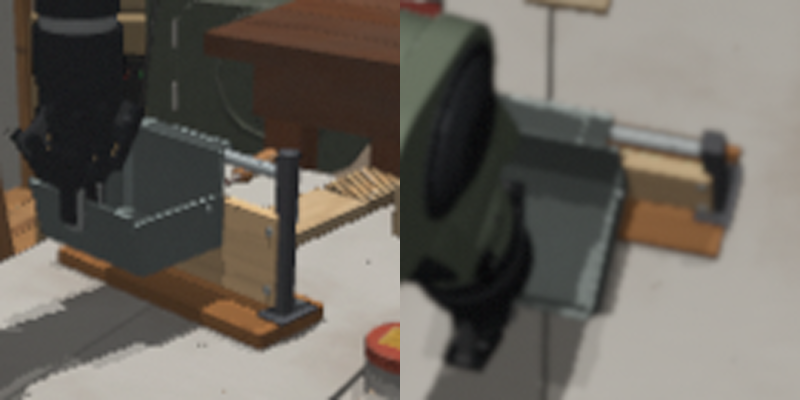

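The bin is almost flat on the board and still hooked. I'll unload the fingers, open them and withdraw upward.

```bash
python3 -m jog '[{"dx":0,"dy":0.06,"dz":0.0,"turn":0},{"dx":0,"dy":0.12,"dz":0,"turn":0},{"dx":0,"dy":0.12,"dz":0,"turn":0},{"dx":0,"dy":0.12,"dz":0,"turn":0}]' 0.4
python3 -m jog '[{"dx":0,"dy":0,"dz":0,"turn":0},{"dx":0,"dy":0,"dz":0,"turn":0},{"dx":0,"dy":0,"dz":0,"turn":0},{"dx":0,"dy":0,"dz":0,"turn":0}]' 0.7
python3 -m jog '[{"dx":0,"dy":0,"dz":-0.5,"turn":0},{"dx":0,"dy":0,"dz":-1.5,"turn":0},{"dx":0,"dy":0,"dz":-2.6,"turn":0},{"dx":0,"dy":0,"dz":-3.5,"turn":0},{"dx":0,"dy":0,"dz":-3.5,"turn":0}]'
python3 - <<'E'
from m import *
rem(.4253,-.0155,.28,0)
from plant import cams
d={"scene":cams.read_camera("scene"),"top":cams.read_camera("top")};pickle.dump(d,open("c7.pkl","wb"))
a=d["scene"]["frame"][120:250,240:370,::-1];b=d["top"]["frame"][100:230,230:360,::-1]
cv2.imwrite("pics/v7.png",np.hstack([cv2.resize(x,(400,400),interpolation=2) for x in(a,b)]))
E
```

```text
t: 8.73
ee_pos: [0.5529, -0.0956, 0.1738]
eef_rot: [-0.002, 0.775, 0.633, -0.001]
wrist_force: [-0.4, -0.3, -0.4]
finger_gap: 0.034
grasp_force: 0.0
t: 9.07
ee_pos: [0.5543, -0.096, 0.1751]
eef_rot: [-0.0, 0.775, 0.633, -0.0]
wrist_force: [-0.8, -0.4, -0.5]
finger_gap: 0.0596
grasp_force: 0.0
t: 9.48
ee_pos: [0.557, -0.0967, 0.2862]
eef_rot: [0.004, 0.774, 0.633, 0.003]
wrist_force: [1.0, -0.8, 0.1]
finger_gap: 0.0598
grasp_force: 0.0
t 9.48 pos [ 0.557  -0.0967  0.2862] yawY -11.5 dx,dy,dz [ 1.78 -4.84  0.16] turn -1.92 F [ 1.  -0.8  0.1] gap 0.0598 grip 0.0 j [-0.3   0.36 -0.19  1.01  0.    1.47]
```

View pics/v7.png

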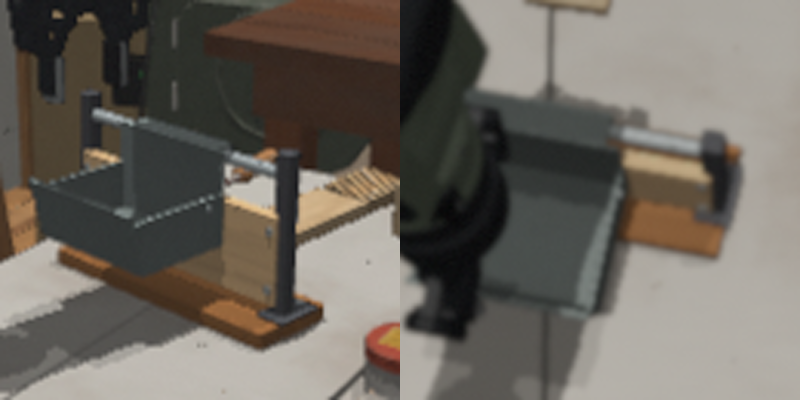

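The bin hangs level against the board with its lip over the rail. Next is the roll: I'll turn the tool so the fingers close along the rail direction.

```bash
python3 -m jog '[{"dx":0.2,"dy":-0.5,"dz":0,"turn":-1.1},{"dx":0.5,"dy":-1.5,"dz":0,"turn":-2.2},{"dx":0.9,"dy":-2.5,"dz":0,"turn":-3.3},{"dx":1.3,"dy":-3.5,"dz":0,"turn":-4.4},{"dx":1.6,"dy":-4.4,"dz":0,"turn":-5.5}]' 1
python3 -m jog '[{"dx":0,"dy":0,"dz":0,"turn":-1.1},{"dx":0,"dy":0,"dz":0,"turn":-2.2},{"dx":0,"dy":0,"dz":0,"turn":-3.3},{"dx":0,"dy":0,"dz":0,"turn":-4.4},{"dx":0,"dy":0,"dz":0,"turn":-5.5}]'
python3 -m jog '[{"dx":0,"dy":0,"dz":0.2,"turn":-1.1},{"dx":0,"dy":0,"dz":0.8,"turn":-2.2},{"dx":0,"dy":0,"dz":1.6,"turn":-3.3},{"dx":0,"dy":0,"dz":2.4,"turn":-4},{"dx":0,"dy":0,"dz":2.4,"turn":-4}]'
python3 -c "from h import *;rem(.4252,-.0145,.085,78.5)"
```

```text
t: 10.0
ee_pos: [0.4319, -0.0214, 0.2784]
eef_rot: [-0.002, 0.561, 0.828, -0.001]
wrist_force: [0.1, 0.1, -0.1]
finger_gap: 0.0851
grasp_force: 0.0
t: 10.42
ee_pos: [0.4336, -0.0223, 0.2788]
eef_rot: [-0.001, 0.302, 0.953, -0.0]
wrist_force: [0.5, -0.3, -0.2]
finger_gap: 0.0851
grasp_force: 0.0
t: 10.83
ee_pos: [0.431, -0.0218, 0.2036]
eef_rot: [-0.005, 0.1, 0.995, 0.001]
wrist_force: [-1.4, 0.9, -0.1]
finger_gap: 0.0852
grasp_force: 0.0
t 10.83 pos [ 0.431  -0.0218  0.2036] yawY 78.5 dx,dy,dz [0.2  0.2  3.95] turn 0.01 F [-1.4  0.9 -0.1] gap 0.0852 grip 0.0 j [-0.22  0.22 -0.63  0.73 -0.   -0.02]
```

```bash
python3 -m jog '[{"dx":0.2,"dy":0.2,"dz":0,"turn":0},{"dx":0.2,"dy":0.2,"dz":0.8,"turn":0},{"dx":0.2,"dy":0.2,"dz":1.6,"turn":0},{"dx":0.2,"dy":0.2,"dz":2,"turn":0},{"dx":0.2,"dy":0.2,"dz":2,"turn":0}]'
python3 -c "from h import *;rem(.4252,-.0145,.085,78.5)"
```

```text
t: 11.25
ee_pos: [0.4285, -0.0148, 0.1471]
eef_rot: [-0.002, 0.101, 0.995, 0.0]
wrist_force: [-0.6, -0.1, 0.5]
finger_gap: 0.0856
grasp_force: 0.0
t 11.25 pos [ 0.4285 -0.0148  0.1471] yawY 78.4 dx,dy,dz [ 0.1  -0.01  2.07] turn -0.02 F [-0.6 -0.1  0.5] gap 0.0856 grip 0.0 j [-0.21  0.3  -0.71  0.57  0.   -0.  ]
```

```bash
python3 -m jog '[{"dx":0.1,"dy":0,"dz":0.6,"turn":0},{"dx":0.1,"dy":0,"dz":1.2,"turn":0},{"dx":0.1,"dy":0,"dz":1.8,"turn":0},{"dx":0.1,"dy":0,"dz":2.07,"turn":0},{"dx":0.1,"dy":0,"dz":2.07,"turn":0}]'
python3 -m jog '[{"dx":0,"dy":0,"dz":0,"turn":0},{"dx":0,"dy":0,"dz":0,"turn":0},{"dx":0,"dy":0,"dz":0,"turn":0},{"dx":0,"dy":0,"dz":0,"turn":0},{"dx":0,"dy":0,"dz":0,"turn":0}]' 0 40
python3 -c "from h import *;rem(.4252,-.0145,.085,78.5)"
```

```text
t: 11.67
ee_pos: [0.4267, -0.0147, 0.0859]
eef_rot: [-0.001, 0.101, 0.995, 0.0]
wrist_force: [0.2, -0.5, -0.9]
finger_gap: 0.0859
grasp_force: 0.0
t: 12.08
ee_pos: [0.4279, -0.0151, 0.0877]
eef_rot: [0.001, 0.101, 0.995, -0.0]
wrist_force: [-1.6, -0.5, 6.7]
finger_gap: 0.0612
grasp_force: 42.0
t 12.08 pos [ 0.4279 -0.0151  0.0877] yawY 78.5 dx,dy,dz [0.09 0.   0.09] turn -0.01 F [-1.6 -0.5  6.7] gap 0.0612 grip 42.0 j [-0.21  0.4  -0.77  0.4  -0.   -0.01]
```

```bash
python3 -m jog '[{"dx":0,"dy":0,"dz":-0.3,"turn":0},{"dx":0,"dy":0,"dz":-0.9,"turn":0},{"dx":0,"dy":0,"dz":-1.6,"turn":0},{"dx":0,"dy":0,"dz":-2.4,"turn":0},{"dx":0,"dy":0,"dz":-3.2,"turn":0}]'
python3 -m jog '[{"dx":0,"dy":0,"dz":-0.8,"turn":0},{"dx":0,"dy":0,"dz":-1.5,"turn":0},{"dx":0,"dy":0,"dz":-2.0,"turn":0},{"dx":0,"dy":0,"dz":-2.2,"turn":0},{"dx":0,"dy":0,"dz":-2.2,"turn":0}]'
python3 - <<'E'
from m import *
from plant import cams
t=RAIL-.070*X;print(t)
rem(*t[:2],.245,78.5)
d={"scene":cams.read_camera("scene"),"top":cams.read_camera("top")};pickle.dump(d,open("c8.pkl","wb"))
# where the bin is: rim top inner edge profile in top view, along rack x, z=.13
c=d["top"]
for y in(-.04,-.025):
    xs=np.arange(-150,-90,3.)
    p=proj(c,[RAIL+np.array([0,0,-.020])+x/1e3*X+y*Y for x in xs]).astype(np.float32)
    print(y,[(int(x),int(v.mean())) for x,v in zip(xs,cv2.remap(c["frame"],p[:,0],p[:,1],1).reshape(-1,3))])
# right/left side edges at z=.121
xs=np.arange(-90,91,4.);p=proj(c,[RAIL+np.array([0,0,-.029])-.07*X+y/1e3*Y for y in xs]).astype(np.float32)
print([(int(x),int(v.mean())) for x,v in zip(xs,cv2.remap(c["frame"],p[:,0],p[:,1],1).reshape(-1,3))])
E
```

```text
t: 12.5
ee_pos: [0.4268, -0.0148, 0.1841]
eef_rot: [0.0, 0.1, 0.995, 0.0]
wrist_force: [0.7, -1.0, -1.0]
finger_gap: 0.0608
grasp_force: 43.8
t: 12.92
ee_pos: [0.4279, -0.0151, 0.2502]
eef_rot: [0.002, 0.1, 0.995, -0.0]
wrist_force: [-0.1, -0.4, -1.5]
finger_gap: 0.0606
grasp_force: 43.9
[ 0.6017 -0.105   0.15  ]
t 12.92 pos [ 0.4279 -0.0151  0.2502] yawY 78.5 dx,dy,dz [-6.27 -1.78  0.2 ] turn -0.00 F [-0.1 -0.4 -1.5] gap 0.0606 grip 43.9 j [-0.21  0.15 -0.58  0.84  0.   -0.01]
-0.04 [(-150, 129), (-147, 134), (-144, 138), (-141, 143), (-138, 145), (-135, 147), (-132, 149), (-129, 141), (-126, 124), (-123, 104), (-120, 81), (-117, 98), (-114, 116), (-111, 121), (-108, 121), (-105, 121), (-102, 121), (-99, 121), (-96, 121), (-93, 122)]
-0.025 [(-150, 84), (-147, 84), (-144, 82), (-141, 82), (-138, 82), (-135, 82), (-132, 82), (-129, 87), (-126, 105), (-123, 100), (-120, 76), (-117, 96), (-114, 116), (-111, 120), (-108, 121), (-105, 121), (-102, 121), (-99, 122), (-96, 122), (-93, 122)]
[(-90, 144), (-86, 142), (-82, 141), (-78, 109), (-74, 79), (-70, 66), (-66, 47), (-62, 80), (-58, 114), (-54, 119), (-50, 120), (-46, 120), (-42, 120), (-38, 121), (-34, 121), (-30, 121), (-26, 121), (-22, 121), (-18, 120), (-14, 121), (-10, 120), (-6, 121), (-2, 122), (2, 122), (6, 122), (10, 121), (14, 122), (18, 122), (22, 122), (26, 122), (30, 122), (34, 122), (38, 122), (42, 122), (46, 121), (50, 115), (54, 73), (58, 39), (62, 54), (66, 106), (70, 142), (74, 151), (78, 149), (82, 147), (86, 147), (90, 147)]
```

```bash
python3 -m jog '[{"dx":-0.6,"dy":-0.2,"dz":0,"turn":0},{"dx":-1.8,"dy":-0.5,"dz":0,"turn":0},{"dx":-3.0,"dy":-0.9,"dz":0,"turn":0},{"dx":-4.2,"dy":-1.3,"dz":0,"turn":0},{"dx":-5.2,"dy":-1.6,"dz":0,"turn":0}]'
python3 -m jog '[{"dx":-0.7,"dy":-0.2,"dz":0,"turn":0},{"dx":-1.0,"dy":-0.25,"dz":0,"turn":0},{"dx":-1.05,"dy":-0.25,"dz":0,"turn":0},{"dx":-1.05,"dy":-0.25,"dz":0,"turn":0}]'
python3 -c "from h import *;rem(.6013,-.107,.1535,78.5)"
```

```text
t: 13.43
ee_pos: [0.5716, -0.0943, 0.2463]
eef_rot: [-0.001, 0.101, 0.995, 0.0]
wrist_force: [0.5, 0.4, -0.8]
finger_gap: 0.0605
grasp_force: 43.8
t: 13.77
ee_pos: [0.599, -0.1066, 0.2461]
eef_rot: [-0.002, 0.1, 0.995, 0.0]
wrist_force: [0.3, 1.0, -0.5]
finger_gap: 0.0607
grasp_force: 43.8
t 13.77 pos [ 0.599  -0.1066  0.2461] yawY 78.5 dx,dy,dz [-0.09  0.    3.09] turn -0.01 F [ 0.3  1.  -0.5] gap 0.0607 grip 43.8 j [-0.3   0.48 -0.12  0.98  0.   -0.1 ]
```

```bash
python3 -m jog '[{"dx":0,"dy":0,"dz":0.5,"turn":0},{"dx":0,"dy":0,"dz":1.1,"turn":0},{"dx":0,"dy":0,"dz":1.7,"turn":0},{"dx":0,"dy":0,"dz":2.3,"turn":0},{"dx":0,"dy":0,"dz":2.6,"turn":0}]'
python3 -m jog '[{"dx":0,"dy":0,"dz":0.2,"turn":0},{"dx":0,"dy":0,"dz":0.35,"turn":0},{"dx":0,"dy":0,"dz":0.45,"turn":0},{"dx":0,"dy":0,"dz":0.45,"turn":0}]'
python3 -c "from h import *;rem(.6013,-.107,.1515,78.5)"
```

```text
t: 14.18
ee_pos: [0.5971, -0.1055, 0.1675]
eef_rot: [-0.002, 0.1, 0.995, 0.001]
wrist_force: [0.7, 0.4, -0.8]
finger_gap: 0.0608
grasp_force: 43.8
t: 14.52
ee_pos: [0.5997, -0.1067, 0.1567]
eef_rot: [0.0, 0.1, 0.995, -0.0]
wrist_force: [-0.8, -0.4, -0.8]
finger_gap: 0.0605
grasp_force: 43.8
t 14.52 pos [ 0.5997 -0.1067  0.1567] yawY 78.5 dx,dy,dz [-0.06  0.    0.17] turn -0.00 F [-0.8 -0.4 -0.8] gap 0.0605 grip 43.8 j [-0.3   0.56 -0.22  0.79  0.   -0.1 ]
```

```bash
python3 -m jog '[{"dx":0,"dy":0,"dz":0.05,"turn":0},{"dx":0,"dy":0,"dz":0.1,"turn":0},{"dx":0,"dy":0,"dz":0.1,"turn":0}]'
python3 -m jog '[{"dx":0,"dy":0,"dz":0.03,"turn":0},{"dx":0,"dy":0,"dz":0.06,"turn":0},{"dx":0,"dy":0,"dz":0.06,"turn":0}]'
```

```text
t: 14.77
ee_pos: [0.5999, -0.1068, 0.1539]
eef_rot: [0.0, 0.1, 0.995, -0.0]
wrist_force: [0.2, 0.7, -0.4]
finger_gap: 0.0608
grasp_force: 43.8
t: 15.02
ee_pos: [0.5999, -0.1068, 0.1526]
eef_rot: [0.0, 0.1, 0.995, -0.0]
wrist_force: [-1.3, 0.5, 4.2]
finger_gap: 0.0606
grasp_force: 44.3
```

```bash
python3 -m jog '[{"dx":0,"dy":0,"dz":0,"turn":0},{"dx":0,"dy":0,"dz":0,"turn":0},{"dx":0,"dy":0,"dz":0,"turn":0},{"dx":0,"dy":0,"dz":0,"turn":0}]' 0.86
python3 -m jog '[{"dx":0,"dy":0,"dz":-0.3,"turn":0},{"dx":0,"dy":0,"dz":-0.9,"turn":0},{"dx":0,"dy":0,"dz":-1.8,"turn":0},{"dx":0,"dy":0,"dz":-2.8,"turn":0},{"dx":0,"dy":0,"dz":-3.8,"turn":0}]'
python3 -m jog '[{"dx":1.0,"dy":0.3,"dz":0,"turn":0},{"dx":2.2,"dy":0.6,"dz":0,"turn":0},{"dx":3.4,"dy":1.0,"dz":0,"turn":0},{"dx":4.6,"dy":1.3,"dz":0,"turn":0},{"dx":5.5,"dy":1.5,"dz":0,"turn":0}]'
python3 - <<'E'
from m import *
from plant import cams
rem(.6,-.1,.25,78.5)
d={"scene":cams.read_camera("scene"),"top":cams.read_camera("top")};pickle.dump(d,open("c9.pkl","wb"))
a=d["scene"]["frame"][120:250,240:370,::-1];b=d["top"]["frame"][100:230,210:340,::-1]
cv2.imwrite("pics/v9.png",np.hstack([cv2.resize(x,(400,400),interpolation=2) for x in(a,b)]))
E
```

```text
t: 15.35
ee_pos: [0.5997, -0.1067, 0.1517]
eef_rot: [-0.0, 0.1, 0.995, 0.0]
wrist_force: [0.3, 0.0, 0.0]
finger_gap: 0.0732
grasp_force: 0.0
t: 15.77
ee_pos: [0.5993, -0.1066, 0.2673]
eef_rot: [-0.0, 0.1, 0.995, 0.0]
wrist_force: [-0.1, -0.0, -0.5]
finger_gap: 0.0736
grasp_force: 0.0
t: 16.18
ee_pos: [0.4442, -0.0284, 0.2661]
eef_rot: [-0.001, 0.1, 0.995, 0.0]
wrist_force: [-0.2, 0.7, -0.5]
finger_gap: 0.0732
grasp_force: 0.0
t 16.18 pos [ 0.4442 -0.0284  0.2661] yawY 78.5 dx,dy,dz [-5.57 -1.3   0.53] turn 0.00 F [-0.2  0.7 -0.5] gap 0.0732 grip 0.0 j [-0.23  0.17 -0.51  0.9   0.   -0.03]
```

View pics/v9.png

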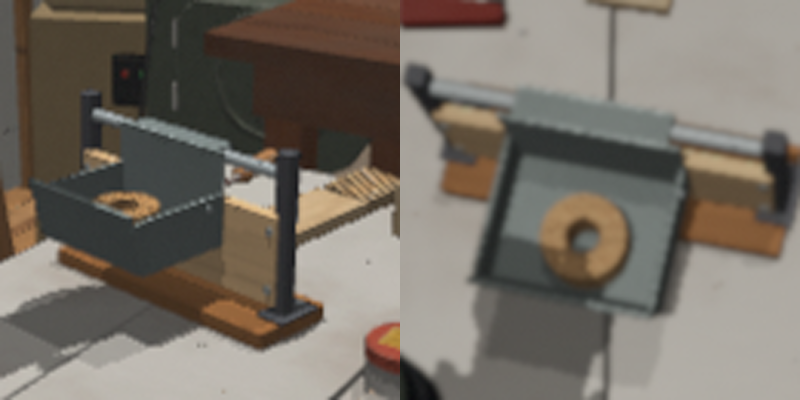

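The roll lies flat on the bin floor at (585,238) in the right half, and the bin hangs on the rail with the arm clear. I'll hand it in.

```bash
python3 -m jog '[{"dx":0,"dy":0,"dz":0,"turn":0},{"dx":0,"dy":0,"dz":0,"turn":0},{"dx":0,"dy":0,"dz":0,"turn":0}]'; python3 -c "
from plant import bot
print(bot.finish_job())"
```

```text
t: 16.53
ee_pos: [0.4485, -0.0303, 0.2663]
eef_rot: [0.001, 0.101, 0.995, -0.0]
wrist_force: [-0.5, 0.2, -0.6]
finger_gap: 0.074
grasp_force: 0.0
the job is handed in; nothing more can be done
None
```

The bin hangs on the rail and the roll lies flat on its floor; I handed the job in at about 16.5 s with the arm clear and the tape measure and tin never approached, but no verdict came back.

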